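# Load a glaze-tile carrier into the tilt-out bin of a tile reader

## Task

Tip the blue bin of the tile reader all the way out by its orange lip. With the bin out, push the carrier with the teal tiles into it (either way round) until it clicks and sits fully down, let go of it, then push the bin back until it clicks shut. Leave the rust-red carrier in the rack and do not knock over or shift the jars and the beaker.

Things in the scene. Friction and masses are not known exactly. Their poses are not given: they have to be found in the camera images.
- reader: Bench tile reader, light grey, fixed; 162 mm deep, 124 wide, 174 high. Origin: on the table under the bin's pivot; x from its front to its back, z up. The blue tilt-out bin stands between two cheeks (y +-61, top z 78, x -28 to 22) at its front and turns on a level pivot along y at x 0, z 30. Housing behind: 88 high from x 20 back. A column behind carries the reading arm.
- reading_edge (a point): Middle of the lower front edge of the flat black reading arm (44 mm wide, 14 thick), at x -8, y 0, z 160 mm of the reader's frame, axes as the reader; the arm runs back from here over the back half of the shut bin, so nothing can be lowered in while it is shut. A carrier that is fully down passes under it with 8 mm to spare.
- bin (a joint): Tilt of the blue bin about its bottom pivot, rad: 0 shut (upright, held by a sprung catch), 0.48 fully out (27 degrees, top towards the reader's front, -x; firm stop). At the lip it takes about 5 N to pull it free; past 0.2 rad it falls out to the stop by its weight and stays. Pushed back, it resists with about 5 N from 0.4 to 0.2 rad, then clicks over the catch; push on to 0, where it holds itself.
- bin_seat (a point): Middle of the floor of the bin's channel, moving with the bin; z runs up along the channel (leaning with the bin), y is the reader's y. Shut, it lies at x -8, y 0, z 36 mm of the reader's frame. Channel: 23 mm (x) by 57 mm (y), walls 70 mm high, then a mouth flaring to 80 mm above the floor.
- click_ball (a joint): Sprung steel ball, 14 mm across, in the channel's +y wall, 40 mm above the floor: 0 standing 5.5 mm into the channel, up to 0.0065 m pushed back. A carrier's foot meets it about 45 mm above the floor; pressing on along the channel takes about 10 N until the ball snaps into the carrier's side notch as the foot reaches the floor.
- lip_top (a point): Middle of the top edge of the bin's upright orange pull lip, moving with the bin, axes as bin_seat, at x -40.5, z 102 mm in its frame. Lip: 9 mm thick (x), 60 wide (y), free over 38 mm below its top. Shut, its top is 138 mm above the table and the reading arm's edge is 36 mm behind its back face, 22 mm above its top: reach behind it with the fingers only, the hand leaning to the front.
- teal_carrier: White carrier with a teal-and-cream tile on each broad face, loose, about 0.12 kg, upright in a pocket of the rack. Origin: middle of its foot; z up, x through its thickness, y along its width. Body 20 (x) by 54 (y) by 80 mm (z); grey grip tab with a teal cap, 18 by 28, z 80 to 116: pinch across the 28 mm. A notch 40 mm up each narrow side. Same both ways round. Seated, its origin and z are bin_seat's.
- rust_carrier: The same carrier with rust-red tiles and cap, in the rack's other pocket; stays there.
- rack: Light wooden rack, fixed, 120 (x) by 90 (y) mm, base 10 thick; two open-topped pockets, centres at x -30 and +30 mm, walls up to 36 mm above the table. The carriers stand in them loosely, axes along the rack's, feet 10 mm above the table; which is in which pocket varies. Origin: middle of its underside.
- green_jar: Jar with a green lid, 64 mm diameter, 82 high, in front of the reader; origin at the middle of its underside. Leave alone.
- orange_jar: Jar with an orange-red lid, 64 mm diameter, 82 high, to the left of the reader; origin at the middle of its underside. Leave alone.
- beaker: Grey beaker, 69 mm diameter, 92 high, beyond the rack; origin at the middle of its underside. Leave alone.

How it is judged:
By the outcome, as a careful person would: the job done as asked, in the order asked, and still so for the second after the job is handed in, with the robot touching nothing.
It also fails if it takes over 58 s, if anything falls off the work surface, if the arm or the gripper's body presses on something with over 40 N, if the wrist force passes 120 N, or if a joint passes its speed limit or range.

## Robot

A 6-joint arm with a two-finger parallel gripper is mounted at the origin on a cart in front of the work surface, level with it; the furniture and walls round the work are solid. World frame = base frame: x ahead of the robot, y to its left, z up, the work surface at z = 0. Lengths are in mm, angles in rad, forces in N, time in s.
With the tool pointing down it reaches from about 275 to 750 mm from the base axis. Payload 10.2 kg.
Tool frame: the origin (TCP) lies at the very end of the fingers, on their centre line; the grasp point (between the pads) lies 19 mm behind it; z points along the fingers, y is the direction in which the jaws open and shut (so a half turn about z gives the same grasp; the last joint's range is limited). The gripper opens to 85 mm and grips with 20 to 120 N. Pads are 22 mm wide; open, the fingers measure 114 mm over their backs; the gripper's body (76 mm by 85 mm) begins 54 mm behind the grasp point. The pads swing forward as they close: fully open they stand 13 mm farther back than shut.
Start: joints at [0.992, 0.313, 1.498, -0, 1.331, -0.223], TCP at [182.892, 492.12, 231.294] pointing down, gripper open.
Joint ranges: [-2.94, 2.94], [-0.97, 2.17], [0.19, 2.56], [-1.23, 4.37], [0.02, 3.11], [-2.88, 2.88]. Speed limits (rad/s): [2.39, 2.39, 3.01, 3.14, 3.14, 3.14].

## Interface

Orientations are given as a unit quaternion [w, x, y, z].
In Python, from rig import sensors, imaging, ctrl gives the robot as it stands.
- The arm moves only by the shell command python3 -m creep 'ROWS' [FORCE]. ROWS is JSON, a list of rows, each an object with "grip": the finger opening in mm, from 0 to 85.4; "linear": the shift along the tool's x, y, z in mm, a list of three; "rot": the turn, a rotation vector about the tool's x, y, z in rad, a list of three. A call has 1 to 12 rows; each row shifts and turns the commanded pose from where the row before left it, along the tool's axes as they then stand; what a row does not reach is not made up. A row lasts 1/12 s, in which the tool goes at most 41.7 mm and 7.16 degrees, less where a joint would pass 70% of its speed; a pose out of reach is approached as far as the arm can. A call with a gripper value outside its range is refused whole. The fingers move at their own pace and stop on an object; FORCE is the grip in N (left out, the last holds). Time passes only in rows, so rows that do not move let the fingers close. It gives the time, the measured TCP pose, the force and the opening at its end, in the units of the state.
- sensors.sense(): the state, without advancing time (a new reading comes with each control period).
- imaging.capture(name): name is "scene" or "top"; returns (picture, depth): 480x640x3 uint8, red, green, blue; 480x640 float32, mm along the optical axis (not along the pixel's ray), 0 where there is no reading.
- imaging.camera_params(name): a dict with "intrinsics" (3x3 intrinsics, pixels), "k1" (the pictures are not rectified: a ray, as slopes to the right and down, at radius r is drawn at 1 + k1 r^2 times it, then the intrinsics apply), "R" (3x3) and "t" (3): a world point X has camera coordinates R X + t. Camera axes: x right, y down, z forward; pixel columns grow to the right and rows downward; lengths in mm; the calibration is good to about 2 mm. A picture is of the moment at which its call begins. camera_params takes no time and is no camera call.
- ctrl.finish_job(): hands the job in, once; it reports no verdict.
The state is a dict: "time_s": time; "joints": joint angles; "dq": joint speeds; "tau": joint torques, N m; "eef_pos": TCP position; "ee_rot": TCP orientation; "force": force on the tool from outside, world axes, zero at the start; "wrist_torque": the same for the moment, N m; "grip_width": opening from 0.0 (shut) to 1.0 (fully open).
Only numpy, scipy, OpenCV 4.12 (cv2) and the standard library are available. Lean on these libraries where they do the work, as an engineer would, in place of code of your own. Each camera call takes 0.05 s, during which the arm holds its last target.

## Working session

There is one attempt and no reset: what is moved stays moved. The work goes in short steps, Python scripts to look and compute and a shell command to move; the robot and the scene stay as the last step left them, time stands still between calls to the robot, and variables do not carry over. Pictures are saved under pics/ and viewed, and the job is handed in when it is done.

```bash
ls; mkdir -p pics; python3 - <<'E'
from rig import sensors, imaging, ctrl
import cv2, numpy as np
print(sensors.sense())
for n in ("scene","top"):
    p,d=imaging.capture(n)
    cv2.imwrite(f"pics/{n}0.png",p[:,:,::-1]); np.savez(f"pics/{n}0.npz",p=p,d=d)
    print(n,imaging.camera_params(n))
E
```

```text
pics
{'time_s': 0.0, 'joints': array([ 9.91584430e-01,  3.13447863e-01,  1.49843448e+00, -9.36115154e-06,
        1.33100166e+00, -2.23413576e-01]), 'dq': array([-0.000515  ,  0.00070234,  0.00155422, -0.00085846,  0.00080677,
       -0.00064393]), 'tau': array([ 2.44997726e-03, -4.12266684e+01, -2.59738129e+01, -2.54805235e-05,
        4.21038712e-03, -1.25980881e-05]), 'eef_pos': array([182.75393992, 491.89047499, 230.73715148]), 'ee_rot': array([-2.48032535e-04,  1.76961148e-01,  9.84217626e-01, -5.96149171e-04]), 'force': array([-0.17718266, -0.0679939 , -0.27439329]), 'wrist_torque': array([-0.00544763, -0.00698419, -0.07347435]), 'grip_width': 0.9979019652569986}
scene {'intrinsics': array([[513.6260905 ,   0.        , 324.11927668],
       [  0.        , 513.6260905 , 238.46063593],
       [  0.        ,   0.        ,   1.        ]]), 'k1': -0.03559187781849196, 'R': array([[ 0.83624282, -0.54828452,  0.00905684],
       [-0.30509477, -0.47892705, -0.82313186],
       [ 0.45564802,  0.68557492, -0.56777805]]), 't': array([-455.12507981,  278.06998175, 1039.82064914])}
top {'intrinsics': array([[523.31684808,   0.        , 312.57390923],
       [  0.        , 523.31684808, 242.7315245 ],
       [  0.        ,   0.        ,   1.        ]]), 'k1': -0.08325313185870568, 'R': array([[ 0.00327   , -0.99990947, -0.01305191],
       [-0.9971261 , -0.00227244, -0.07572565],
       [ 0.07568913,  0.01326202, -0.99704327]]), 't': array([  23.40131096,  564.15203521, 1349.46769079])}
```

View pics/scene0.png

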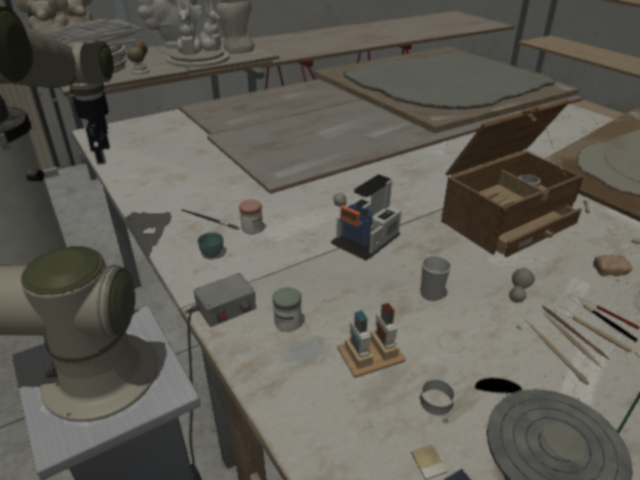

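View pics/top0.png

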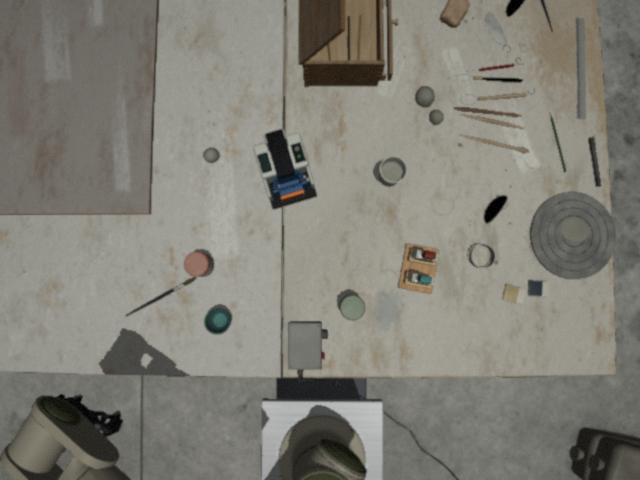

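The scene shows the reader at about (368,220), with the orange lip at (350,215). The rack is at (370,350), with the teal carrier on the left (360,330) and the rust one on the right (386,325). In the top view the reader is at (287,175) with its lip at (293,197), and the rack is at (418,268) with teal at (418,278) and rust at (424,256). The green jar is at (352,306) and the beaker at (391,171).

```bash
cat > h.py <<'E'
import numpy as np, cv2
from rig import imaging
from scipy.spatial.transform import Rotation as Rot
C={n:imaging.camera_params(n) for n in("scene","top")}
def slopes(n,uv):
    c=C[n];K=c["intrinsics"];uv=np.atleast_2d(uv).astype(float)
    d=np.c_[(uv[:,0]-K[0,2])/K[0,0],(uv[:,1]-K[1,2])/K[1,1]];s=d.copy()
    for _ in range(20): s=d/(1+c["k1"]*(s**2).sum(1,keepdims=True))
    return s
def ray(n,uv):
    c=C[n];s=slopes(n,uv);v=np.c_[s,np.ones(len(s))]@c["R"]; return -c["R"].T@c["t"],v
def plane(n,uv,z):
    o,v=ray(n,uv); return o+v*((z-o[2])/v[:,2])[:,None]
def pts(n,uv,depth):
    o,v=ray(n,uv); return o+v*np.asarray(depth)[:,None]
def proj(n,X):
    c=C[n];p=np.atleast_2d(X)@c["R"].T+c["t"];s=p[:,:2]/p[:,2:];s=s*(1+c["k1"]*(s**2).sum(1,keepdims=True))
    K=c["intrinsics"];return s*K[0,0]+K[:2,2]
def cloud(n,d):
    vv,uu=np.mgrid[:480,:640];P=pts(n,np.c_[uu.ravel(),vv.ravel()],d.ravel()).reshape(480,640,3);P[d<=0]=np.nan;return P
E
python3 - <<'E'
from h import *
for n,(x0,y0,w,h) in dict(scene=(240,160,240,220),top=(240,110,220,220)).items():
    z=np.load(f"pics/{n}0.npz");p=z["p"][y0:y0+h,x0:x0+w]
    p=cv2.resize(p,None,fx=600/h,fy=600/h,interpolation=cv2.INTER_CUBIC);cv2.imwrite(f"pics/{n}0z.png",np.clip(p[:,:,::-1]*1.6,0,255))
z=np.load("pics/top0.npz");P=cloud("top",z["d"]);p=z["p"]
hsv=cv2.cvtColor(p,cv2.COLOR_RGB2HSV)
for nm,c in dict(reader=(287,175),rack=(418,268),gj=(352,306),oj=(198,263),bk=(391,171),tbl=(350,220)).items():
    u,v=c; print(nm,P[v,u].round(1))
# reader top-view orange, housing
def comp(m,win):
    x0,y0,x1,y1=win; mm=np.zeros_like(m);mm[y0:y1,x0:x1]=m[y0:y1,x0:x1];vs,us=np.nonzero(mm);return us,vs
H,S,V=hsv[...,0],hsv[...,1],hsv[...,2]
for nm,m,win in [("lip",(H<15)&(S>150)&(V>80),(250,170,330,215)),("tealcap",(H>80)&(H<105)&(S>90),(400,235,440,300)),("rustcap",((H<8)|(H>172))&(S>120),(400,235,440,300)),("white/blue",(H>105)&(H<125)&(S>100),(250,150,330,215))]:
    u,v=comp(m,win);print(nm,len(u),u.mean(),v.mean(),u.min(),u.max(),v.min(),v.max(),np.nanmedian(P[v,u],0).round(1))
# rack table-level: wood mask
Z=P[...,2]
for nm,win,lo,hi in [("arm",(240,110,330,215),150,185),("house",(240,110,330,215),75,95),("rackwalls",(390,235,445,300),28,42),("caps",(390,235,445,300),110,135),("gj",(330,285,375,330),70,92),("oj",(175,240,220,285),70,92),("bk",(370,150,415,195),80,100)]:
    x0,y0,x1,y1=win;m=(Z>lo)&(Z<hi);u,v=comp(m,win);q=P[v,u]
    r=cv2.minAreaRect(q[:,:2].astype(np.float32));print(nm,len(u),np.round(r[0],1),np.round(r[1],1),round(r[2],1),q[:,2].mean().round(1))
E
```

```text
reader [713.6  84.1 168.2]
rack [ 498.8 -252.8   10.7]
gj [402.2 -74.2  82.2]
oj [507.7 311.6  84.2]
bk [ 748.  -177.7   55.5]
tbl [626.4 -74.3   2.9]
lip 89 292.2022471910112 194.58426966292134 280 304 190 199 [672.1  73.2 138.1]
tealcap 65 424.44615384615383 278.89230769230767 419 430 276 282 [ 469.1 -246.9  127.9]
rustcap 67 428.8059701492537 254.49253731343285 423 434 251 258 [ 527.9 -257.3  127.4]
white/blue 312 288.49679487179486 183.8301282051282 273 307 171 196 [709.9  85.9 100.5]
arm 898 [764.9 103.8] [112.   52.1] 14.9 174.8
house 1166 [747.6  96. ] [161.9 124.7] 17.6 88.2
rackwalls 231 [ 499.3 -254.3] [67.2 93.4] 79.4 36.5
caps 194 [ 499.3 -253.8] [29.2 79.1] 80.7 126.6
gj 507 [399.8 -75.5] [59.6 62.3] 0.4 83.4
oj 492 [506.3 317.8] [61.1 61.3] 49.1 83.3
bk 150 [ 744.6 -178.4] [66.1 66.7] 46.1 90.8[ WARN:0@0.976] global loadsave.cpp:1063 imwrite_ Unsupported depth image for selected encoder is fallbacked to CV_8U.
```

View pics/scene0z.png

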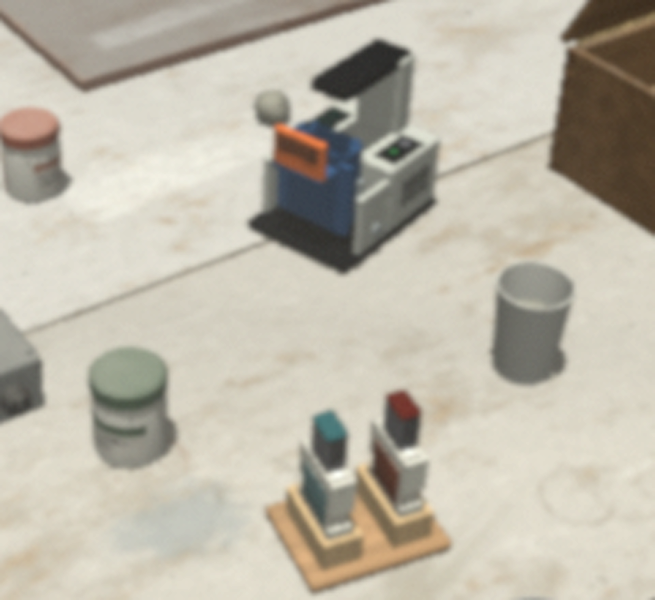

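View pics/top0z.png

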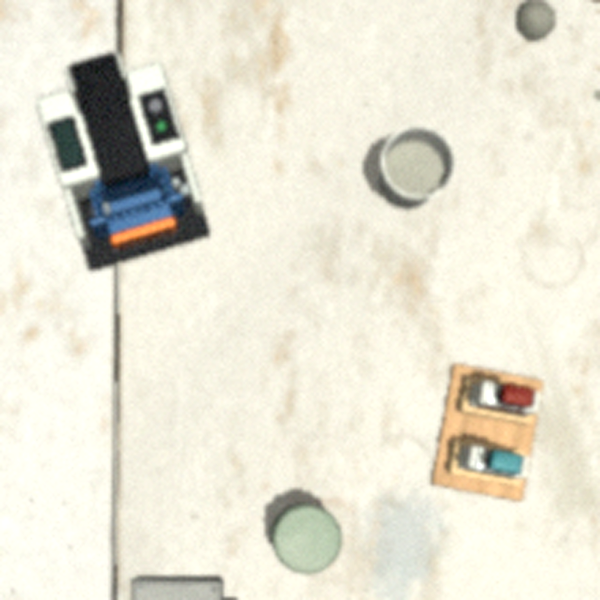

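```bash
python3 - <<'E'
from h import *
def an(q,z=None):
    r=cv2.minAreaRect(q[:,:2].astype(np.float32));return np.round(r[0],1),np.round(r[1],1),round(r[2],1),q[:,2].mean().round(1),len(q)
for n in("top","scene"):
    z=np.load(f"pics/{n}0.npz");P=cloud(n,z["d"]);p=z["p"];hsv=cv2.cvtColor(p,cv2.COLOR_RGB2HSV);H,S,V=[hsv[...,i].astype(int) for i in range(3)]
    X,Y,Z=P[...,0],P[...,1],P[...,2]
    ws=lambda x0,x1,y0,y1:(X>x0)&(X<x1)&(Y>y0)&(Y<y1)
    rd=ws(600,860,0,200);rk=ws(420,570,-330,-180)
    print(n)
    print("arm",an(P[rd&(Z>168)&(Z<182)]))
    print("arm black", an(P[rd&(Z>166)&(Z<182)&(V<60)]))
    print("lip",an(P[rd&(Z>130)&(Z<145)&((H<15))&(S>130)]))
    print("base",an(P[rd&(Z<90)&(Z>2)&(V<60)]), )
    print("house top",an(P[rd&(Z<93)&(Z>83)&(X>690)]))
    for nm,m in dict(teal=(H>80)&(H<105)&(S>70),rust=((H<8)|(H>172))&(S>110)).items():
        q=P[rk&m&(Z>122)&(Z<132)];print(nm,an(q),np.median(q,0).round(1))
        m2=rk&m&(Z>100);
    print("caps",an(P[rk&(Z>105)&(Z<132)]))
    print("rackwood",an(P[rk&(Z>5)&(Z<42)]))
    print("walls",an(P[rk&(Z>30)&(Z<42)]))
    print("tablez",np.nanmedian(Z[ws(500,600,-100,50)]))
E
```

```text
top
arm (array([765.4, 102.6]), array([111.6,  51.8]), 16.5, np.float64(175.0), 878)
arm black (array([764.7, 101.7]), array([109.9,  42.8]), 17.0, np.float64(175.2), 778)
lip (array([672.8,  73.4]), array([ 8.7, 59.9]), 16.7, np.float64(137.8), 93)
base (array([734.4,  92.1]), array([128.8, 119.1]), 16.8, np.float64(36.7), 589)
house top (array([759.7, 100.7]), array([134.3, 125.4]), 16.3, np.float64(89.1), 886)
teal (array([ 468.9, -247.2]), array([24.7, 16.5]), 79.6, np.float64(128.0), 66) [ 469.1 -246.1  128. ]
rust (array([ 527.9, -258.3]), array([25.2, 14.9]), 80.0, np.float64(127.5), 63) [ 527.  -257.8  127.4]
caps (array([ 499.3, -253.8]), array([29.2, 79.1]), 80.7, np.float64(125.4), 195)
rackwood (array([ 494. , -255.4]), array([147.8, 148.5]), 0.2, np.float64(15.7), 1236)
walls (array([ 499.3, -254.4]), array([67.2, 93.2]), 79.2, np.float64(36.9), 220)
tablez 1.4076931111010254
scene
arm (array([764.9, 101.9]), array([121.6,  48.6]), 16.6, np.float64(173.1), 391)
arm black (array([759.3,  98.3]), array([108.9,  43.4]), 17.5, np.float64(172.9), 358)
lip (array([669.5,  73. ]), array([ 9.8, 56.8]), 16.7, np.float64(135.3), 74)
base (array([742.9,  92.2]), array([163.2, 122.4]), 16.1, np.float64(34.6), 1122)
house top (array([757.4,  98. ]), array([138.9, 123.2]), 17.6, np.float64(88.1), 561)
teal (array([ 464.9, -249.4]), array([24.5, 13.6]), 76.7, np.float64(125.2), 63) [ 464.8 -249.9  125.4]
rust (array([ 522.9, -260.2]), array([24.7, 13.3]), 79.0, np.float64(125.8), 59) [ 522.4 -261.4  126. ]
caps (array([ 496. , -254.9]), array([30.9, 78.2]), 79.2, np.float64(119.7), 363)
rackwood (array([ 483.6, -255.9]), array([117.7, 124.9]), 11.7, np.float64(19.5), 1513)
walls (array([ 495.9, -254.4]), array([71.5, 92.8]), 79.0, np.float64(35.5), 440)
tablez -0.23041370199757694
```

```bash
cat >> h.py <<'E'
from rig import sensors
YAW=np.deg2rad(16.7); LIP=np.array([671.2,73.2])
RZ=Rot.from_euler('z',YAW); O=np.r_[LIP,0]+RZ.apply([48.5,0,0])
def w(p): return O+RZ.apply(p)            # reader -> world
def tool(yaw_y,lean=0):                   # tool y at yaw_y (rad) from world x, leaning about tool y
    y=np.array([np.cos(yaw_y),np.sin(yaw_y),0]);z=np.array([0,0,-1.]);x=np.cross(y,z)
    return Rot.from_matrix(np.c_[x,y,z])*Rot.from_rotvec([0,-lean,0])
def cur():
    s=sensors.sense();q=np.asarray(s["ee_rot"]);return s,np.asarray(s["eef_pos"]),Rot.from_quat(q[[1,2,3,0]])
def plan(pos,R):
    s,p,C0=cur();rv=(C0.inv()*R).as_rotvec()
    lin=R.inv().apply(np.asarray(pos)-p); lin0=C0.inv().apply(np.asarray(pos)-p)
    print("t",round(s["time_s"],2),"pos",p.round(1),"reader",RZ.inv().apply(p-O).round(1),"F",np.round(s["force"],1),"grip",round(s["grip_width"]*85.4,1))
    print(" rot",rv.round(3),"rows>=",round(np.linalg.norm(rv)/.125,1)," lin after rot",lin.round(1)," lin before",lin0.round(1),"rows>=",round(np.linalg.norm(lin)/41.7,1))
E
python3 - <<'E'
from h import *
R=tool(YAW+np.pi/2,.45)
print(O.round(1)); plan(w([-48,0,189]),R)
E
```

```text
[717.7  87.1   0. ]
t 0.1 pos [182.7 491.9 230.8] reader [-396.   541.4  230.8] F [-0.1 -0.  -0. ] grip 85.2
 rot [-0.147 -0.435 -0.636] rows>= 6.3  lin after rot [-295.2 -541.4  189. ]  lin before [-604.1 -222.    41.9] rows>= 15.5
```

```bash
python3 -m creep '[{"grip":0,"linear":[-36,-13,0],"rot":[0,0,0]},{"grip":0,"linear":[-36,-13,0],"rot":[0,0,0]},{"grip":0,"linear":[-36,-13,0],"rot":[0,0,0]},{"grip":0,"linear":[-36,-13,0],"rot":[0,0,0]},{"grip":0,"linear":[-36,-13,0],"rot":[0,0,0]},{"grip":0,"linear":[-36,-13,0],"rot":[0,0,0]},{"grip":0,"linear":[-36,-13,0],"rot":[0,0,0]},{"grip":0,"linear":[-36,-13,0],"rot":[0,0,0]},{"grip":0,"linear":[-36,-13,0],"rot":[0,0,0]},{"grip":0,"linear":[-36,-13,0],"rot":[0,0,0]}]' 40
python3 -m creep '[{"grip":0,"linear":[0,0,0],"rot":[-0.021,-0.062,-0.091]},{"grip":0,"linear":[0,0,0],"rot":[-0.021,-0.062,-0.091]},{"grip":0,"linear":[0,0,0],"rot":[-0.021,-0.062,-0.091]},{"grip":0,"linear":[0,0,0],"rot":[-0.021,-0.062,-0.091]},{"grip":0,"linear":[0,0,0],"rot":[-0.021,-0.062,-0.091]},{"grip":0,"linear":[0,0,0],"rot":[-0.021,-0.062,-0.091]},{"grip":0,"linear":[0,0,0],"rot":[-0.021,-0.062,-0.091]}]'
python3 - <<'E'
from h import *
R=tool(YAW+np.pi/2,.45)
plan(w([-48,0,189]),R)
E
```

```text
time_s: 0.93
eef_pos: [476.2, 243.3, 231.1]
ee_rot: [-0.0, 0.177, 0.984, -0.0]
force: [-0.1, 0.6, -0.6]
grip_width: -0.001
time_s: 1.52
eef_pos: [474.7, 245.0, 231.2]
ee_rot: [0.222, -0.144, 0.964, 0.033]
force: [0.2, 0.0, 0.3]
grip_width: -0.0
t 1.52 pos [474.7 245.  231.2] reader [-187.3  221.   231.2] F [0.2 0.  0.3] grip -0.0
 rot [0.002 0.003 0.005] rows>= 0.1  lin after rot [-107.1 -221.    98.6]  lin before [-105.6 -221.7   98.5] rows>= 6.3
```

```bash
python3 -m creep '[{"grip":0,"linear":[-13,-28,12],"rot":[0,0,0.005]},{"grip":0,"linear":[-13,-28,12],"rot":[0,0,0]},{"grip":0,"linear":[-13,-28,12],"rot":[0,0,0]},{"grip":0,"linear":[-13,-28,12],"rot":[0,0,0]},{"grip":0,"linear":[-13,-28,12],"rot":[0,0,0]},{"grip":0,"linear":[-13,-28,12],"rot":[0,0,0]},{"grip":0,"linear":[-13,-27,12],"rot":[0,0,0]},{"grip":0,"linear":[-14,-26,14],"rot":[0,0,0]},{"grip":0,"linear":[0,0,0],"rot":[0,0,0]}]'
python3 - <<'E'
from h import *
R=tool(YAW+np.pi/2,.45)
plan(w([-48,0,189]),R);plan(w([-18,0,126]),R)
for n,(x0,y0,w_,h) in dict(scene=(300,150,140,120),top=(220,120,140,120)).items():
    p,d=imaging.capture(n);p=p[y0:y0+h,x0:x0+w_];cv2.imwrite(f"pics/{n}1z.png",cv2.resize(np.clip(p[:,:,::-1]*1.6,0,255).astype(np.uint8),None,fx=5,fy=5,interpolation=cv2.INTER_CUBIC))
E
```

```text
time_s: 2.27
eef_pos: [671.9, 68.3, 185.7]
ee_rot: [0.22, -0.138, 0.965, 0.033]
force: [-0.1, -0.7, 0.6]
grip_width: -0.002
t 2.27 pos [671.9  68.3 185.7] reader [-49.3  -4.9 185.7] F [-0.1 -0.7  0.6] grip -0.2
 rot [-0.    -0.001 -0.008] rows>= 0.1  lin after rot [-2.6  4.9 -2.4]  lin before [-2.5  4.9 -2.4] rows>= 0.1
t 2.27 pos [671.9  68.3 185.7] reader [-49.3  -4.9 185.7] F [-0.1 -0.7  0.6] grip -0.2
 rot [-0.    -0.001 -0.008] rows>= 0.1  lin after rot [-2.2  4.9 67.4]  lin before [-2.2  4.9 67.4] rows>= 1.6
```

View pics/scene1z.png

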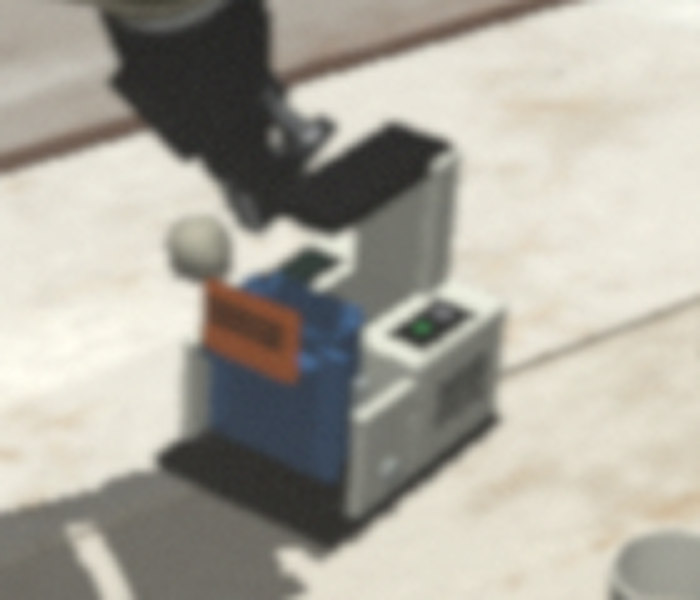

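View pics/top1z.png

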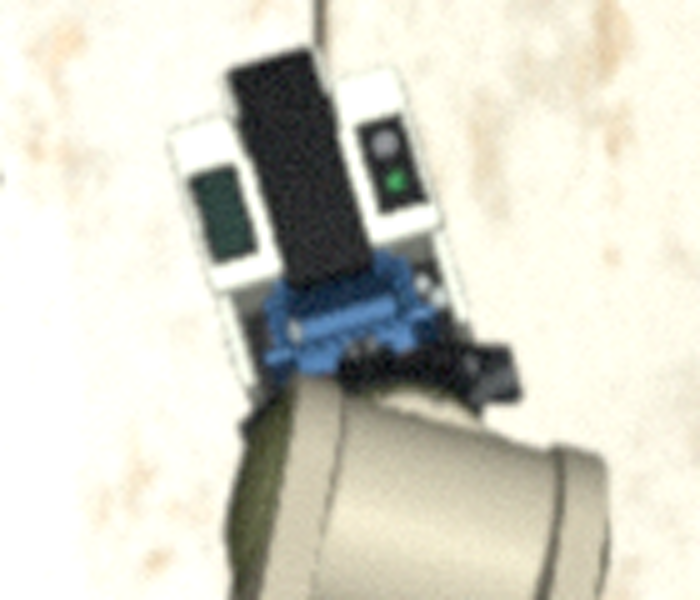

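The closed fingertips (scene crop 250,220) sit just above the lip (250,330) and in front of the reading arm, as planned. Next I lower them behind the lip.

```bash
python3 -m creep '[{"grip":0,"linear":[-2,4,10],"rot":[0,0,-0.008]},{"grip":0,"linear":[0,0,15],"rot":[0,0,0]},{"grip":0,"linear":[0,0,15],"rot":[0,0,0]},{"grip":0,"linear":[0,0,15],"rot":[0,0,0]},{"grip":0,"linear":[0,0,12],"rot":[0,0,0]},{"grip":0,"linear":[0,0,0],"rot":[0,0,0]}]'
python3 - <<'E'
from h import *
R=tool(YAW+np.pi/2,.45)
plan(w([-60,0,116]),R)
p,d=imaging.capture("scene");p=p[150:270,300:440];cv2.imwrite(f"pics/s2z.png",cv2.resize(np.clip(p[:,:,::-1]*1.6,0,255).astype(np.uint8),None,fx=5,fy=5,interpolation=cv2.INTER_CUBIC))
E
```

```text
time_s: 2.87
eef_pos: [697.0, 86.5, 126.0]
ee_rot: [0.219, -0.144, 0.964, 0.033]
force: [0.2, -0.1, 0.3]
grip_width: -0.001
t 2.87 pos [697.   86.5 126. ] reader [-19.9   5.3 126. ] F [ 0.2 -0.1  0.3] grip -0.1
 rot [ 0.004 -0.003  0.004] rows>= 0.1  lin after rot [40.4 -5.3 -8.5]  lin before [40.5 -5.1 -8.4] rows>= 1.0
```

View pics/s2z.png

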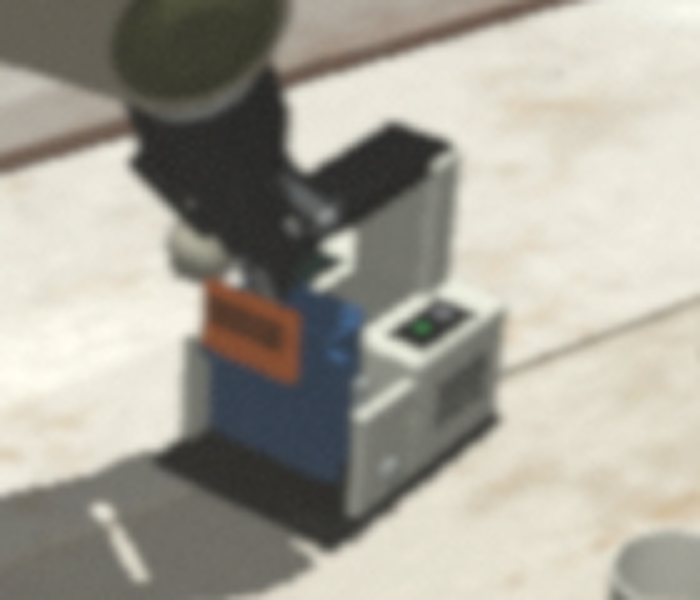

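The fingers are behind the lip (scene crop 265,285) and touching nothing. Now I pull.

```bash
python3 -m creep '[{"grip":0,"linear":[5,0,-2],"rot":[0,0,0]},{"grip":0,"linear":[5,0,-2],"rot":[0,0,0]},{"grip":0,"linear":[4,0,-1],"rot":[0,0,0]},{"grip":0,"linear":[4,0,-1],"rot":[0,0,0]}]'
python3 -m creep '[{"grip":0,"linear":[4,0,-1],"rot":[0,0,0]},{"grip":0,"linear":[4,0,-1],"rot":[0,0,0]},{"grip":0,"linear":[4,0,0],"rot":[0,0,0]},{"grip":0,"linear":[4,0,0],"rot":[0,0,0]},{"grip":0,"linear":[4,0,0],"rot":[0,0,0]},{"grip":0,"linear":[4,0,0],"rot":[0,0,0]},{"grip":0,"linear":[0,0,0],"rot":[0,0,0]}]'
python3 - <<'E'
from h import *
R=tool(YAW+np.pi/2,.45)
plan(w([-60,0,116]),R)
p,d=imaging.capture("scene");p=p[150:270,300:440];cv2.imwrite(f"pics/s3z.png",cv2.resize(np.clip(p[:,:,::-1]*1.6,0,255).astype(np.uint8),None,fx=5,fy=5,interpolation=cv2.INTER_CUBIC))
E
```

```text
time_s: 3.25
eef_pos: [680.2, 79.4, 127.5]
ee_rot: [0.222, -0.143, 0.964, 0.032]
force: [9.8, 4.2, -3.0]
grip_width: 0.002
time_s: 3.83
eef_pos: [657.6, 72.9, 117.0]
ee_rot: [0.22, -0.143, 0.964, 0.033]
force: [0.8, -0.2, 0.3]
grip_width: 0.003
t 3.83 pos [657.6  72.9 117. ] reader [-61.6   3.6 117. ] F [ 0.8 -0.2  0.3] grip 0.2
 rot [ 0.002 -0.001  0.003] rows>= 0.0  lin after rot [-1.  -3.6  1.6]  lin before [-1.  -3.6  1.6] rows>= 0.1
```

View pics/s3z.png

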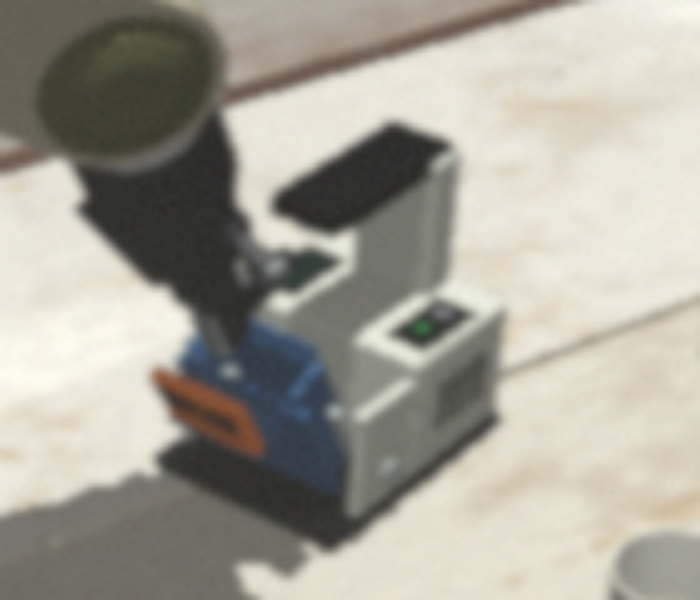

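The bin is out: the orange lip (scene crop 210,410) has tipped forward and down. I'm retracting and heading for the rack.

```bash
python3 -m creep '[{"grip":0,"linear":[0,0,-20],"rot":[0,0,0]},{"grip":0,"linear":[0,0,-35],"rot":[0,0,0]},{"grip":0,"linear":[0,0,-35],"rot":[0,0,0]},{"grip":0,"linear":[0,0,-35],"rot":[0,0,0]},{"grip":0,"linear":[0,0,-20],"rot":[0,0,0]},{"grip":0,"linear":[0,0,0],"rot":[0,0,0]}]'
python3 - <<'E'
from h import *
plan([467,-248,175],tool(np.deg2rad(79.6)))
E
```

```text
time_s: 4.38
eef_pos: [598.6, 54.2, 253.3]
ee_rot: [0.225, -0.144, 0.963, 0.031]
force: [0.9, 0.1, 0.4]
grip_width: 0.002
t 4.38 pos [598.6  54.2 253.3] reader [-123.5    2.6  253.3] F [0.9 0.1 0.4] grip 0.2
 rot [0.105 0.45  0.469] rows>= 5.3  lin after rot [  74.9 -321.    78.3]  lin before [ 226.8 -250.6  -23.3] rows>= 8.1
```

```bash
python3 -m creep '[{"grip":60,"linear":[0,0,0],"rot":[0.0175,0.075,0.078]},{"grip":60,"linear":[0,0,0],"rot":[0.0175,0.075,0.078]},{"grip":60,"linear":[0,0,0],"rot":[0.0175,0.075,0.078]},{"grip":60,"linear":[0,0,0],"rot":[0.0175,0.075,0.078]},{"grip":60,"linear":[0,0,0],"rot":[0.0175,0.075,0.078]},{"grip":60,"linear":[0,0,0],"rot":[0.0175,0.075,0.078]},{"grip":60,"linear":[0,0,0],"rot":[0,0,0]}]'
python3 - <<'E'
from h import *
plan([467,-248,175],tool(np.deg2rad(79.6)))
# bin out check
z0=np.load("pics/top0.npz")
for n in("top","scene"):
    p,d=imaging.capture(n);np.savez(f"pics/{n}4.npz",p=p,d=d);P=cloud(n,d);hsv=cv2.cvtColor(p,cv2.COLOR_RGB2HSV);H,S,V=[hsv[...,i].astype(int) for i in range(3)]
    r=RZ.inv().apply((P-O).reshape(-1,3)).reshape(P.shape)
    m=(abs(r[...,1])<60)&(r[...,0]>-130)&(r[...,0]<-20)&(H<15)&(S>130)&(r[...,2]>40)
    q=r[m];print(n,len(q),q.min(0).round(1),q.max(0).round(1), q[q[:,2]>np.percentile(q[:,2],90)].mean(0).round(1))
    cv2.imwrite(f"pics/{n}4z.png",cv2.resize(np.clip(p[110:270,240:440,::-1]*1.6,0,255).astype(np.uint8),None,fx=3.7,fy=3.7,interpolation=cv2.INTER_CUBIC))
E
```

```text
time_s: 4.97
eef_pos: [599.1, 54.9, 246.1]
ee_rot: [-0.006, 0.091, 0.996, 0.0]
force: [-0.0, -0.5, -0.8]
grip_width: 0.699
t 4.97 pos [599.1  54.9 246.1] reader [-122.8    3.1  246.1] F [-0.  -0.5 -0.8] grip 59.7
 rot [-0.001 -0.013 -0.001] rows>= 0.1  lin after rot [  75.3 -321.7   71.1]  lin before [  74.1 -321.7   72.3] rows>= 8.1Traceback (most recent call last):
  File "<stdin>", line 9, in <module>
    return umr_minimum(a, axis, None, out, keepdims, initial, where)
ValueError: zero-size array to reduction operation minimum which has no identity
```

```bash
python3 -m creep '[{"grip":60,"linear":[8,-36,7],"rot":[0,-0.012,0]},{"grip":60,"linear":[8,-36,8],"rot":[0,0,0]},{"grip":60,"linear":[8,-36,8],"rot":[0,0,0]},{"grip":60,"linear":[8,-36,8],"rot":[0,0,0]},{"grip":60,"linear":[8,-36,8],"rot":[0,0,0]},{"grip":60,"linear":[8,-36,8],"rot":[0,0,0]},{"grip":60,"linear":[9,-36,8],"rot":[0,0,0]},{"grip":60,"linear":[9,-36,8],"rot":[0,0,0]},{"grip":60,"linear":[9,-34,8],"rot":[0,0,0]},{"grip":60,"linear":[0,0,0],"rot":[0,0,0]},{"grip":60,"linear":[0,0,0],"rot":[0,0,0]}]'
python3 - <<'E'
from h import *
plan([467,-248,92],tool(np.deg2rad(79.6)))
for n in("top","scene"):
    p,d=imaging.capture(n);np.savez(f"pics/{n}4.npz",p=p,d=d);P=cloud(n,d);hsv=cv2.cvtColor(p,cv2.COLOR_RGB2HSV);H,S,V=[hsv[...,i].astype(int) for i in range(3)]
    r=RZ.inv().apply((P-O).reshape(-1,3)).reshape(P.shape)
    m=(abs(r[...,1])<60)&(r[...,0]>-130)&(r[...,0]<-20)&(H<15)&(S>130)&(r[...,2]>40)
    q=r[m];print(n,len(q))
    if len(q):print(q.min(0).round(1),q.max(0).round(1), q[q[:,2]>np.percentile(q[:,2],80)].mean(0).round(1))
    cv2.imwrite(f"pics/{n}4z.png",cv2.resize(np.clip(p[110:350,240:500,::-1]*1.6,0,255).astype(np.uint8),None,fx=2.5,fy=2.5,interpolation=cv2.INTER_CUBIC))
E
```

```text
time_s: 5.93
eef_pos: [465.6, -249.6, 176.2]
ee_rot: [0.002, 0.09, 0.996, -0.0]
force: [1.5, -0.7, -0.2]
grip_width: 0.704
t 5.93 pos [ 465.6 -249.6  176.2] reader [-338.2 -250.2  176.2] F [ 1.5 -0.7 -0.2] grip 60.1
 rot [0.    0.005 0.   ] rows>= 0.0  lin after rot [-1.   1.9 84.2]  lin before [-0.7  1.9 84.2] rows>= 2.0
top 147
[-92.2 -28.3  76.1] [-71.9  27.2 111.6] [-88.2  -4.8 107.4]
scene 59
[-96.8 -16.5  72.4] [-49.7  41.  106.6] [-92.9  -1.2 104.6]
```

View pics/top4z.png

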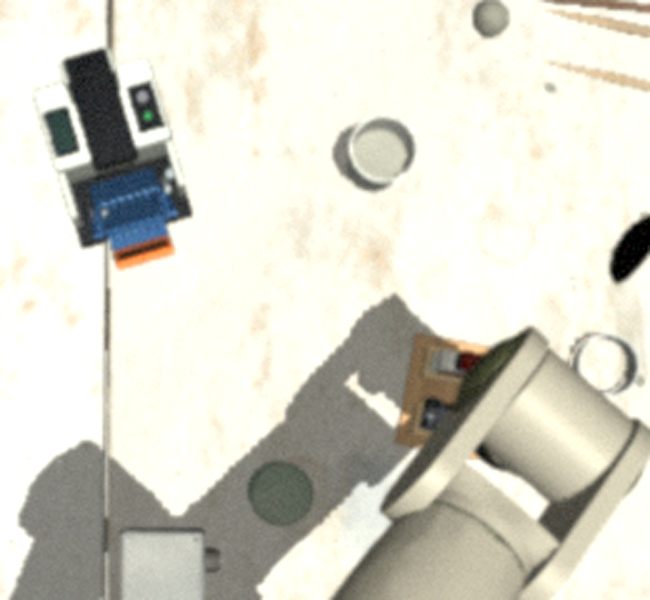

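View pics/scene4z.png

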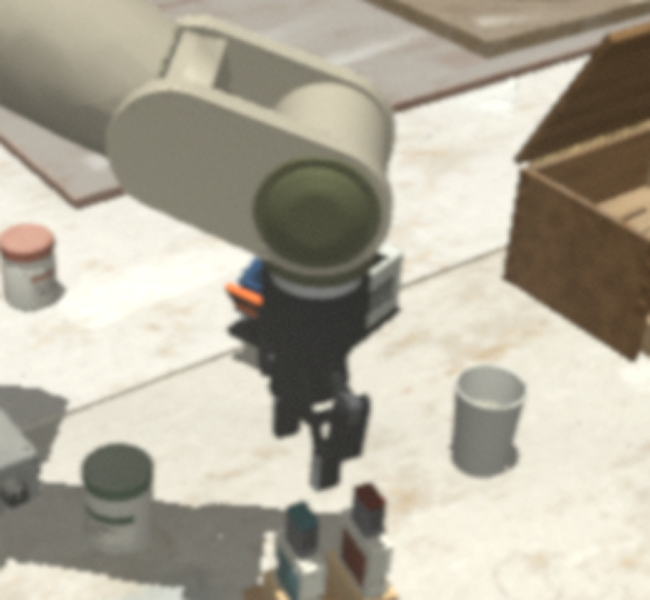

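The bin is fully out: the lip top measures about (-92,-2,105) in the reader frame, against (-93,0,103) predicted. The open fingers straddle the teal cap (scene crop 300,515), so I'm descending.

```bash
python3 -m creep '[{"grip":60,"linear":[-1,1.5,14],"rot":[0,0,0]},{"grip":60,"linear":[0,0,18],"rot":[0,0,0]},{"grip":60,"linear":[0,0,18],"rot":[0,0,0]},{"grip":60,"linear":[0,0,18],"rot":[0,0,0]},{"grip":60,"linear":[0,0,14],"rot":[0,0,0]},{"grip":60,"linear":[0,0,0],"rot":[0,0,0]}]'
python3 - <<'E'
from h import *
plan([467,-248,93],tool(np.deg2rad(79.6)))
p,d=imaging.capture("scene");p=p[280:400,320:460];cv2.imwrite(f"pics/s5z.png",cv2.resize(np.clip(p[:,:,::-1]*1.6,0,255).astype(np.uint8),None,fx=5,fy=5,interpolation=cv2.INTER_CUBIC))
E
```

```text
time_s: 6.53
eef_pos: [467.8, -245.4, 92.8]
ee_rot: [0.0, 0.089, 0.996, 0.001]
force: [0.8, 0.2, -0.4]
grip_width: 0.706
t 6.53 pos [ 467.8 -245.4   92.8] reader [-334.9 -246.7   92.8] F [ 0.8  0.2 -0.4] grip 60.3
 rot [0.002 0.001 0.004] rows>= 0.0  lin after rot [ 0.3 -2.7 -0.2]  lin before [ 0.3 -2.7 -0.3] rows>= 0.1
```

View pics/s5z.png

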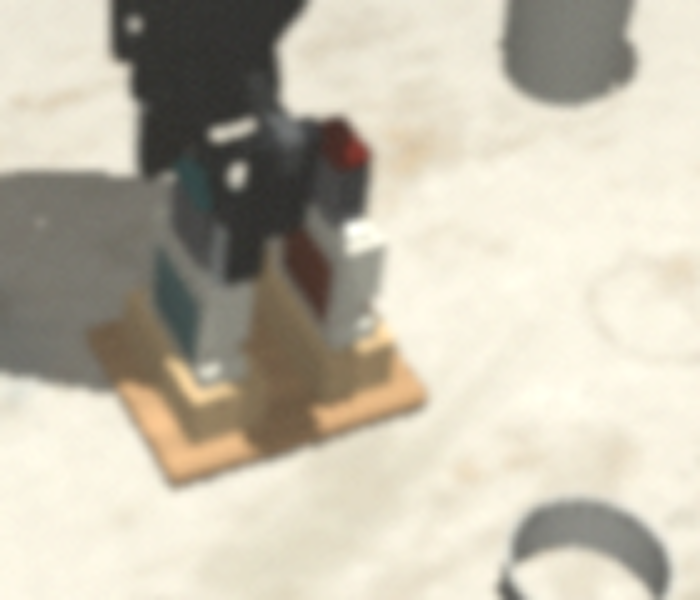

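```bash
python3 - <<'E'
from h import *
Rk=Rot.from_euler('z',np.deg2rad(-10.4))
c=np.array([467,-248,0])
for n in("scene","top"):
    p,d=imaging.capture(n);P=cloud(n,d);r=Rk.inv().apply((P-c).reshape(-1,3)).reshape(P.shape)
    hsv=cv2.cvtColor(p,cv2.COLOR_RGB2HSV);H,S,V=[hsv[...,i].astype(int) for i in range(3)]
    near=(abs(r[...,0])<30)&(abs(r[...,1])<60)
    f=near&(r[...,2]>95)&(r[...,2]<120)&(abs(r[...,1])>20)
    t=near&(H>80)&(H<105)&(S>70)&(r[...,2]>100)
    b=near&(r[...,2]>50)&(r[...,2]<82)
    for nm,m in(("finger",f),("cap",t),("body",b)):
        q=r[m]
        if len(q)>3:print(n,nm,len(q),np.percentile(q,[3,50,97],axis=0).round(1).tolist())
E
```

```text
scene finger 141 [[-11.4, -41.3, 100.5], [-4.9, 30.5, 111.2], [8.8, 35.3, 119.4]]
scene body 214 [[-10.6, -28.4, 50.9], [-9.1, -15.1, 67.8], [9.2, 25.3, 81.0]]
```

In the scene camera's own depth, the finger centre and carrier centre agree to about 1 mm in x. Closing the gripper.

```bash
python3 -m creep '[{"grip":60,"linear":[0,-1.5,0],"rot":[0,0,0]},{"grip":20,"linear":[0,0,0],"rot":[0,0,0]},{"grip":15,"linear":[0,0,0],"rot":[0,0,0]},{"grip":15,"linear":[0,0,0],"rot":[0,0,0]},{"grip":15,"linear":[0,0,0],"rot":[0,0,0]},{"grip":15,"linear":[0,0,0],"rot":[0,0,0]}]' 70
python3 -c "
from h import *
plan([467,-248,93],tool(np.deg2rad(79.6)))"
```

```text
time_s: 7.18
eef_pos: [468.3, -249.0, 95.6]
ee_rot: [0.002, 0.09, 0.996, -0.0]
force: [-0.0, 1.6, 5.8]
grip_width: 0.316
t 7.18 pos [ 468.3 -249.    95.6] reader [-335.5 -250.3   95.6] F [-0.   1.6  5.8] grip 27.0
 rot [-0.     0.005  0.001] rows>= 0.0  lin after rot [1.4 0.8 2.6]  lin before [1.5 0.8 2.6] rows>= 0.1
```

```bash
python3 -m creep '[{"grip":15,"linear":[0,0,-15],"rot":[0,0,0]},{"grip":15,"linear":[0,0,-30],"rot":[0,0,0]},{"grip":15,"linear":[0,0,-30],"rot":[0,0,0]},{"grip":15,"linear":[0,0,-30],"rot":[0,0,0]},{"grip":15,"linear":[0,0,-30],"rot":[0,0,0]},{"grip":15,"linear":[0,0,-20],"rot":[0,0,0]},{"grip":15,"linear":[0,0,0],"rot":[0,0,0]},{"grip":15,"linear":[0,0,0],"rot":[0,0,0]}]'
python3 - <<'E'
from h import *
p,d=imaging.capture("scene");np.savez("pics/s6.npz",p=p,d=d)
p=p[200:400,280:480];cv2.imwrite(f"pics/s6z.png",cv2.resize(np.clip(p[:,:,::-1]*1.6,0,255).astype(np.uint8),None,fx=3,fy=3,interpolation=cv2.INTER_CUBIC))
plan(w([-110,0,230]),tool(YAW+np.pi/2,.48))
E
```

```text
time_s: 7.85
eef_pos: [467.4, -249.0, 250.0]
ee_rot: [0.002, 0.09, 0.996, -0.0]
force: [-0.9, -0.1, -2.8]
grip_width: 0.316
t 7.9 pos [ 467.1 -248.6  248.8] reader [-336.5 -249.6  248.8] F [-0.1 -0.1 -2.4] grip 26.8
 rot [-0.113 -0.469 -0.463] rows>= 5.3  lin after rot [-192.2  249.6  121.3]  lin before [-88.3 325.3  19.3] rows>= 8.1
```

View pics/s6z.png

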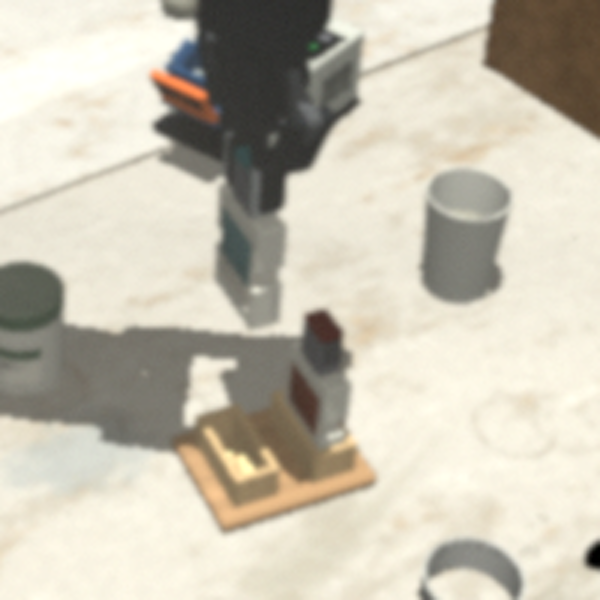

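The teal carrier is held upright (scene crop 250,250), and the rust one is still in the rack (325,380). Next I measure the carrier in the tool frame.

```bash
cat >> h.py <<'E'
def intool(n,d):
    s,p,R=cur();P=cloud(n,d);return R.inv().apply((P-p).reshape(-1,3)).reshape(P.shape)
E
python3 - <<'E'
from h import *
z=np.load("pics/s6.npz");t=intool("scene",z["d"])
m=(abs(t[...,0])<25)&(abs(t[...,1])<40)&(t[...,2]>8)&(t[...,2]<110)
q=t[m];print(len(q),np.percentile(q,[1,5,50,95,99],axis=0).round(1).tolist())
for a in range(10,95,12):
    k=(q[:,2]>a)&(q[:,2]<a+12);e=q[k];print(a,len(e),np.percentile(e[:,0],[3,50,97]).round(1),np.percentile(e[:,1],[3,50,97]).round(1))
E
```

```text
692 [[-8.8, -28.3, 9.1], [-7.3, -27.5, 11.6], [9.7, -18.5, 46.9], [11.5, 23.1, 79.1], [12.0, 26.9, 83.0]]
10 128 [-8.5  9.4 11.6] [-27.8 -19.3  25.1]
22 113 [-7.3  9.9 11.8] [-27.5 -16.9  25.8]
34 76 [-5.4 10.4 11.9] [-26.9 -10.9  21.6]
46 125 [-8.2  7.9 11.6] [-27.8 -19.6  24.2]
58 109 [-7.7  9.8 11.4] [-27.8 -18.4  24.6]
70 108 [-8.5  9.4 11.4] [-27.4 -18.   25. ]
82 14 [-5.5  9.7 10.7] [-26.7 -19.   24.2]Traceback (most recent call last):
  File "<stdin>", line 6, in <module>
    return _quantile_unchecked(
        a, q, axis, out, overwrite_input, method, keepdims, weights)
    return _ureduce(a,
                    func=_quantile_ureduce_func,
    ...<5 lines>...
                    overwrite_input=overwrite_input,
                    method=method)
    r = func(a, **kwargs)
    result = _quantile(arr,
                       quantiles=q,
    ...<2 lines>...
                       out=out,
                       weights=wgt)
    slices_having_nans = np.isnan(arr[-1, ...])
                                  ~~~^^^^^^^^^
IndexError: index -1 is out of bounds for axis 0 with size 0
```

```bash
python3 -m creep '[{"grip":15,"linear":[0,0,0],"rot":[-0.019,-0.078,-0.077]},{"grip":15,"linear":[0,0,0],"rot":[-0.019,-0.078,-0.077]},{"grip":15,"linear":[0,0,0],"rot":[-0.019,-0.078,-0.077]},{"grip":15,"linear":[0,0,0],"rot":[-0.019,-0.078,-0.077]},{"grip":15,"linear":[0,0,0],"rot":[-0.019,-0.078,-0.077]},{"grip":15,"linear":[0,0,0],"rot":[-0.019,-0.078,-0.077]},{"grip":15,"linear":[0,0,0],"rot":[0,0,0]}]'
python3 - <<'E'
from h import *
plan(w([-120,0,243]),tool(YAW+np.pi/2,.48))
E
```

```text
time_s: 8.48
eef_pos: [481.8, -238.7, 258.8]
ee_rot: [0.225, -0.128, 0.965, 0.034]
force: [0.3, 0.0, -1.2]
grip_width: 0.317
t 8.48 pos [ 481.8 -238.7  258.8] reader [-319.6 -244.3  258.8] F [ 0.3  0.  -1.2] grip 27.1
 rot [-0.005 -0.021 -0.027] rows>= 0.3  lin after rot [-169.7  244.3  106.2]  lin before [-165.2  249.4  101.4] rows>= 7.6
```

```bash
python3 -m creep '[{"grip":15,"linear":[-18,27,12],"rot":[0,0,0]},{"grip":15,"linear":[-18,27,12],"rot":[0,0,0]},{"grip":15,"linear":[-19,27,12],"rot":[0,0,0]},{"grip":15,"linear":[-19,27,12],"rot":[0,0,0]},{"grip":15,"linear":[-19,27,12],"rot":[0,0,0]},{"grip":15,"linear":[-19,27,12],"rot":[0,0,0]},{"grip":15,"linear":[-19,27,12],"rot":[0,0,0]},{"grip":15,"linear":[-19,27,12],"rot":[0,0,0]},{"grip":15,"linear":[-18,26,10],"rot":[0,0,0]},{"grip":15,"linear":[0,0,0],"rot":[0,0,0]},{"grip":15,"linear":[0,0,0],"rot":[0,0,0]},{"grip":15,"linear":[0,0,0],"rot":[0,0,0]}]'
python3 - <<'E'
from h import *
plan(w([-92.6,0,190.4]),tool(YAW+np.pi/2,.48))
E
```

```text
time_s: 9.48
eef_pos: [607.9, 46.5, 238.8]
ee_rot: [0.223, -0.13, 0.965, 0.032]
force: [0.8, 0.2, -0.5]
grip_width: 0.32
t 9.48 pos [607.9  46.5 238.8] reader [-116.8   -7.3  238.8] F [ 0.8  0.2 -0.5] grip 27.3
 rot [-0.007 -0.025 -0.021] rows>= 0.3  lin after rot [ 0.9  7.3 54.1]  lin before [-0.3  7.7 54.1] rows>= 1.3
```

Correct the orientation and move to 95 mm above the seat, along the channel.

```bash
python3 -m creep '[{"grip":15,"linear":[0,4,10],"rot":[-0.007,-0.025,-0.021]},{"grip":15,"linear":[1,3,15],"rot":[0,0,0]},{"grip":15,"linear":[0,0,15],"rot":[0,0,0]},{"grip":15,"linear":[0,0,9],"rot":[0,0,0]},{"grip":15,"linear":[0,0,0],"rot":[0,0,0]},{"grip":15,"linear":[0,0,0],"rot":[0,0,0]}]'
python3 - <<'E'
from h import *
plan(w([-92.6,0,190.4]),tool(YAW+np.pi/2,.48))
for n,(x0,y0) in dict(scene=(300,120),top=(220,120)).items():
    p,d=imaging.capture(n);np.savez(f"pics/{n}7.npz",p=p,d=d);p=p[y0:y0+150,x0:x0+160];cv2.imwrite(f"pics/{n}7z.png",cv2.resize(np.clip(p[:,:,::-1]*1.8,0,255).astype(np.uint8),None,fx=4,fy=4,interpolation=cv2.INTER_CUBIC))
E
```

```text
time_s: 9.98
eef_pos: [627.0, 58.8, 195.9]
ee_rot: [0.236, -0.14, 0.961, 0.035]
force: [-0.5, -0.1, -1.4]
grip_width: 0.317
t 9.98 pos [627.   58.8 195.9] reader [-94.9  -1.1 195.9] F [-0.5 -0.1 -1.4] grip 27.0
 rot [-0.     0.002 -0.002] rows>= 0.0  lin after rot [0.5 1.1 6. ]  lin before [0.5 1.1 6. ] rows>= 0.1
```

View pics/scene7z.png

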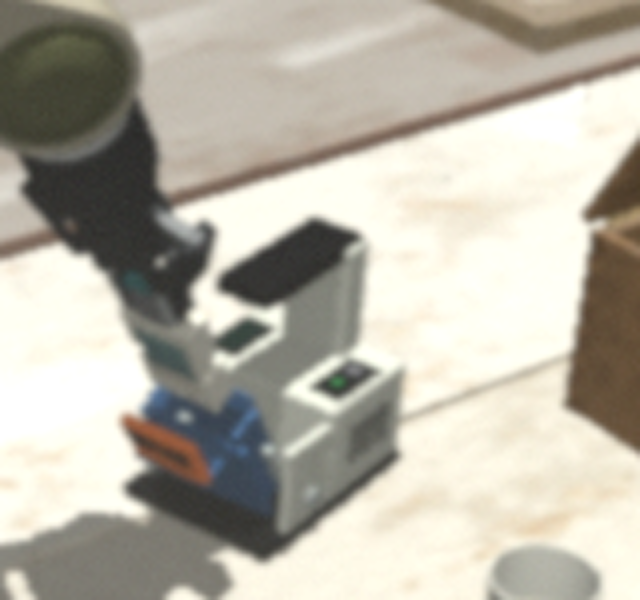

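View pics/top7z.png

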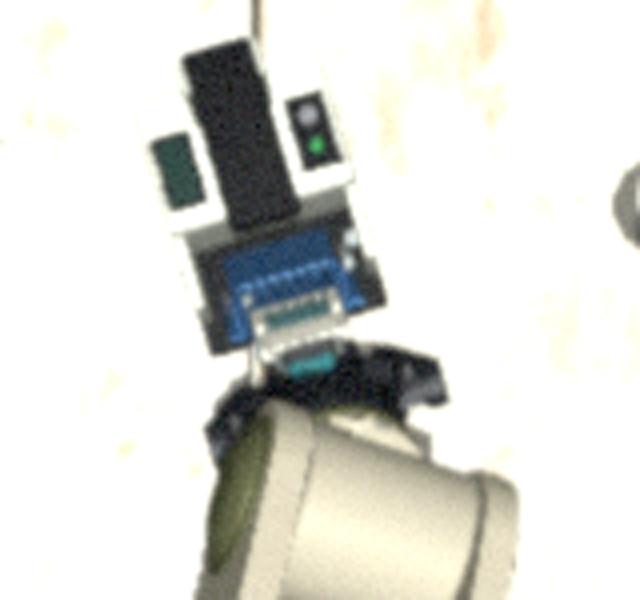

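The carrier (top crop 300,315) is over the bin mouth (295,290), leaning the same way as the channel. A quick numeric check in both cameras before pushing:

```bash
python3 - <<'E'
from h import *
th=.48;c,s=np.cos(th),np.sin(th)
def binf(P):
    r=RZ.inv().apply((P-O).reshape(-1,3)).reshape(P.shape);x=r[...,0]+9.9;z=r[...,2]-31.6
    return np.stack([x*c+z*s,r[...,1],z*c-x*s],-1)
for n in("top","scene"):
    k=np.load(f"pics/{n}7.npz");B=binf(cloud(n,k["d"]));hsv=cv2.cvtColor(k["p"],cv2.COLOR_RGB2HSV);H,S,V=[hsv[...,i].astype(int) for i in range(3)]
    ok=(abs(B[...,0])<40)&(abs(B[...,1])<45)
    car=ok&(abs(B[...,0])<20)&(B[...,2]>105)&(B[...,2]<170)
    org=(H<15)&(S>130)&(abs(B[...,0]+40)<15)&(abs(B[...,1])<45)&(B[...,2]>50)
    blue=ok&(H>105)&(H<125)&(S>100)&(B[...,2]>70)&(B[...,2]<90)
    for nm,m in(("carrier",car),("lip",org),("mouth",blue)):
        q=B[m]
        if len(q)>5: print(n,nm,len(q),np.percentile(q,[2,50,98],axis=0).round(1).tolist())
E
```

```text
top carrier 194 [[10.9, -27.1, 106.6], [13.0, -1.4, 136.5], [14.4, 23.9, 168.6]]
top mouth 56 [[-10.5, -36.4, 70.7], [7.9, 17.5, 77.2], [23.4, 35.9, 82.2]]
scene carrier 296 [[-12.0, -28.5, 107.2], [-9.5, -14.5, 135.8], [8.2, 25.2, 168.4]]
scene lip 61 [[-45.7, -29.5, 73.2], [-42.9, -14.0, 98.3], [-38.8, 19.0, 104.5]]
scene mouth 15 [[-16.2, -40.8, 71.7], [-6.9, -34.4, 76.7], [7.8, 33.7, 80.5]]
```

```bash
python3 -m creep '[{"grip":15,"linear":[1.7,1.4,5],"rot":[0,0,0]},{"grip":15,"linear":[0,0,8],"rot":[0,0,0]},{"grip":15,"linear":[0,0,8],"rot":[0,0,0]},{"grip":15,"linear":[0,0,6],"rot":[0,0,0]},{"grip":15,"linear":[0,0,0],"rot":[0,0,0]}]'
python3 -m creep '[{"grip":15,"linear":[0,0,5],"rot":[0,0,0]},{"grip":15,"linear":[0,0,5],"rot":[0,0,0]},{"grip":15,"linear":[0,0,5],"rot":[0,0,0]},{"grip":15,"linear":[0,0,0],"rot":[0,0,0]}]'
python3 - <<'E'
from h import *
plan(w([-9.9-.4618*84,0,31.6+.887*84]),tool(YAW+np.pi/2,.48))
E
```

```text
time_s: 10.5
eef_pos: [637.5, 64.3, 170.0]
ee_rot: [0.236, -0.14, 0.961, 0.035]
force: [0.2, -0.3, -0.9]
grip_width: 0.316
time_s: 10.83
eef_pos: [644.5, 66.2, 157.6]
ee_rot: [0.237, -0.14, 0.961, 0.035]
force: [4.2, 0.5, -1.1]
grip_width: 0.319
t 10.83 pos [644.5  66.2 157.6] reader [-76.1   0.9 157.6] F [ 4.2  0.5 -1.1] grip 27.2
 rot [-0.     0.003 -0.002] rows>= 0.0  lin after rot [-0.5 -0.9 58.3]  lin before [-0.3 -0.9 58.3] rows>= 1.4
```

```bash
python3 -m creep '[{"grip":15,"linear":[-1,0,4],"rot":[0,0,0]},{"grip":15,"linear":[0,0,5],"rot":[0,0,0]},{"grip":15,"linear":[0,0,0],"rot":[0,0,0]}]'
python3 -m creep '[{"grip":15,"linear":[0,0,5],"rot":[0,0,0]},{"grip":15,"linear":[0,0,5],"rot":[0,0,0]},{"grip":15,"linear":[0,0,0],"rot":[0,0,0]}]'
python3 - <<'E'
from h import *
plan(w([-9.9-.4618*84,0,31.6+.887*84]),tool(YAW+np.pi/2,.48))
E
```

```text
time_s: 11.08
eef_pos: [648.9, 67.7, 149.6]
ee_rot: [0.236, -0.14, 0.961, 0.035]
force: [1.8, 0.9, -1.7]
grip_width: 0.314
time_s: 11.33
eef_pos: [654.1, 67.4, 141.5]
ee_rot: [0.237, -0.14, 0.961, 0.034]
force: [2.2, -7.1, -0.2]
grip_width: 0.312
t 11.33 pos [654.1  67.4 141.5] reader [-66.5  -0.6 141.5] F [ 2.2 -7.1 -0.2] grip 26.6
 rot [-0.003  0.004 -0.001] rows>= 0.0  lin after rot [ 0.5  0.6 39.6]  lin before [ 0.7  0.7 39.6] rows>= 0.9
```

The ball is pushing sideways (−y) at about 40 mm, as expected. I keep pressing.

```bash
python3 -m creep '[{"grip":15,"linear":[0,0,5],"rot":[0,0,0]},{"grip":15,"linear":[0,0,5],"rot":[0,0,0]},{"grip":15,"linear":[0,0,5],"rot":[0,0,0]},{"grip":15,"linear":[0,0,0],"rot":[0,0,0]}]' 90
python3 -m creep '[{"grip":15,"linear":[0,0,5],"rot":[0,0,0]},{"grip":15,"linear":[0,0,5],"rot":[0,0,0]},{"grip":15,"linear":[0,0,5],"rot":[0,0,0]},{"grip":15,"linear":[0,0,0],"rot":[0,0,0]}]'
python3 - <<'E'
from h import *
plan(w([-9.9-.4618*84,0,31.6+.887*84]),tool(YAW+np.pi/2,.48))
E
```

```text
time_s: 11.67
eef_pos: [660.7, 69.4, 127.9]
ee_rot: [0.237, -0.14, 0.961, 0.034]
force: [2.1, -6.4, -2.8]
grip_width: 0.312
time_s: 12.0
eef_pos: [667.3, 71.4, 114.3]
ee_rot: [0.237, -0.14, 0.961, 0.034]
force: [3.5, -7.9, -3.7]
grip_width: 0.315
t 12.0 pos [667.3  71.4 114.3] reader [-52.8  -0.6 114.3] F [ 3.5 -7.9 -3.7] grip 26.9
 rot [-0.002  0.003 -0.002] rows>= 0.0  lin after rot [0.2 0.6 9.2]  lin before [0.2 0.6 9.2] rows>= 0.2
```

```bash
python3 -m creep '[{"grip":15,"linear":[0,0,3],"rot":[0,0,0]},{"grip":15,"linear":[0,0,3],"rot":[0,0,0]},{"grip":15,"linear":[0,0,0],"rot":[0,0,0]}]'
python3 -m creep '[{"grip":15,"linear":[0,0,2],"rot":[0,0,0]},{"grip":15,"linear":[0,0,0],"rot":[0,0,0]}]'
python3 -m creep '[{"grip":15,"linear":[0,0,2],"rot":[0,0,0]},{"grip":15,"linear":[0,0,0],"rot":[0,0,0]}]'
python3 - <<'E'
from h import *
plan(w([-9.9-.4618*84,0,31.6+.887*84]),tool(YAW+np.pi/2,.48))
E
```

```text
time_s: 12.25
eef_pos: [669.6, 72.8, 108.9]
ee_rot: [0.236, -0.14, 0.961, 0.034]
force: [5.7, -4.1, -6.2]
grip_width: 0.312
time_s: 12.42
eef_pos: [670.1, 74.0, 107.6]
ee_rot: [0.236, -0.14, 0.961, 0.035]
force: [1.7, 0.1, -2.0]
grip_width: 0.311
time_s: 12.58
eef_pos: [670.8, 74.4, 107.2]
ee_rot: [0.236, -0.141, 0.961, 0.035]
force: [-8.9, -3.1, 8.3]
grip_width: 0.314
t 12.58 pos [670.8  74.4 107.2] reader [-48.5   1.3 107.2] F [-8.9 -3.1  8.3] grip 26.8
 rot [ 0.001  0.003 -0.001] rows>= 0.0  lin after rot [ 0.7 -1.3  0.9]  lin before [ 0.7 -1.3  0.9] rows>= 0.0
```

The sideways ball force has gone and about 12 N of floor reaction has appeared, so it has clicked. I press once more to confirm, then let go.

```bash
python3 -m creep '[{"grip":15,"linear":[0,0,1.5],"rot":[0,0,0]},{"grip":15,"linear":[0,0,0],"rot":[0,0,0]}]'
python3 -m creep '[{"grip":15,"linear":[0,0,-2],"rot":[0,0,0]},{"grip":45,"linear":[0,0,0],"rot":[0,0,0]},{"grip":45,"linear":[0,0,0],"rot":[0,0,0]},{"grip":45,"linear":[0,0,0],"rot":[0,0,0]},{"grip":45,"linear":[0,0,0],"rot":[0,0,0]}]'
```

```text
time_s: 12.75
eef_pos: [671.3, 74.6, 107.3]
ee_rot: [0.237, -0.141, 0.961, 0.035]
force: [-19.9, -4.0, 21.9]
grip_width: 0.313
time_s: 13.17
eef_pos: [670.8, 74.3, 106.4]
ee_rot: [0.236, -0.14, 0.961, 0.035]
force: [-0.4, 0.1, -0.9]
grip_width: 0.527
```

```bash
python3 -m creep '[{"grip":45,"linear":[0,0,-10],"rot":[0,0,0]},{"grip":45,"linear":[0,0,-20],"rot":[0,0,0]},{"grip":45,"linear":[0,0,-30],"rot":[0,0,0]},{"grip":45,"linear":[0,0,-30],"rot":[0,0,0]},{"grip":45,"linear":[0,0,-30],"rot":[0,0,0]},{"grip":0,"linear":[0,0,0],"rot":[0,0,0]}]'
python3 - <<'E'
from h import *
plan(w([-125,0,110]),tool(YAW+np.pi/2,.1))
th=.48;c,s=np.cos(th),np.sin(th)
for n,(x0,y0) in dict(scene=(300,120),top=(220,120)).items():
    p,d=imaging.capture(n);P=cloud(n,d);r=RZ.inv().apply((P-O).reshape(-1,3)).reshape(P.shape)
    x=r[...,0]+9.9;z=r[...,2]-31.6;B=np.stack([x*c+z*s,r[...,1],z*c-x*s],-1)
    m=(abs(B[...,0])<14)&(abs(B[...,1])<16)&(B[...,2]>100)&(B[...,2]<135);q=B[m]
    if len(q):print(n,len(q),np.percentile(q,[3,50,97],axis=0).round(1).tolist())
    p=p[y0:y0+150,x0:x0+160];cv2.imwrite(f"pics/{n}8z.png",cv2.resize(np.clip(p[:,:,::-1]*1.8,0,255).astype(np.uint8),None,fx=4,fy=4,interpolation=cv2.INTER_CUBIC))
E
```

```text
time_s: 13.67
eef_pos: [617.7, 57.5, 219.4]
ee_rot: [0.24, -0.14, 0.96, 0.034]
force: [0.1, -0.1, 1.4]
grip_width: 0.404
t 13.67 pos [617.7  57.5 219.4] reader [-104.2    0.4  219.4] F [ 0.1 -0.1  1.4] grip 34.5
 rot [-0.003  0.391 -0.001] rows>= 3.1  lin after rot [ 31.6  -0.4 106.8]  lin before [69.9 -0.1 86.7] rows>= 2.7
scene 94 [[-10.3, -13.1, 101.3], [-2.9, -2.1, 114.1], [7.5, 12.8, 118.3]]
top 103 [[-6.1, -13.1, 102.5], [4.6, 0.2, 115.0], [11.7, 13.5, 120.6]]
```

View pics/scene8z.png

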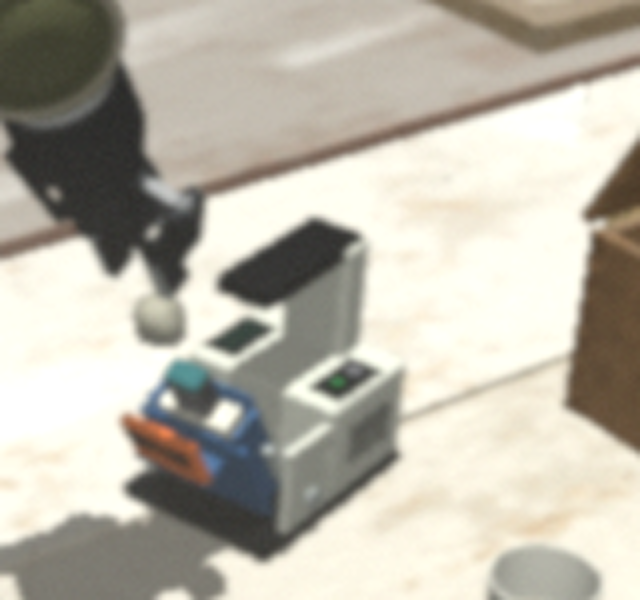

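View pics/top8z.png

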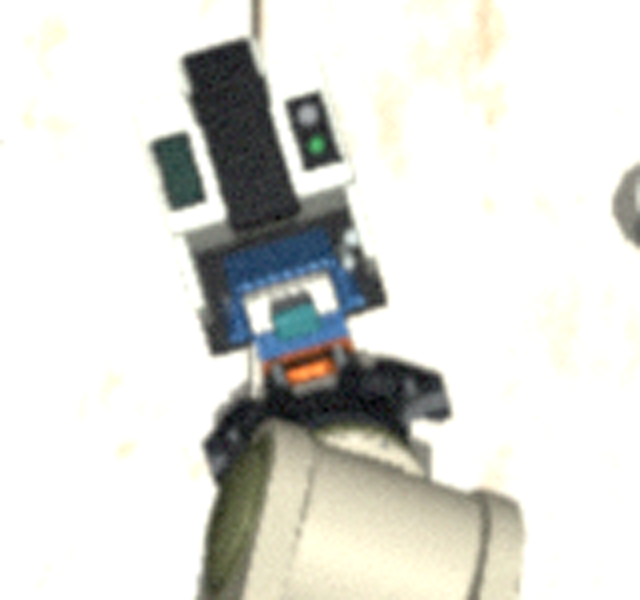

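Seated: the carrier top measures about 116 mm along the channel in the scene camera, with the teal cap at scene crop (190,378) and the shoulders down in the mouth. Now I move the fingers in front of the lip.

```bash
python3 -m creep '[{"grip":0,"linear":[0,0,-5],"rot":[0,0.098,0]},{"grip":0,"linear":[10,0,0],"rot":[0,0.098,0]},{"grip":0,"linear":[10,0,0],"rot":[0,0.098,0]},{"grip":0,"linear":[10,0,0],"rot":[0,0.098,0]},{"grip":0,"linear":[0,0,0],"rot":[0,0,0]},{"grip":0,"linear":[0,0,0],"rot":[0,0,0]}]'
python3 - <<'E'
from h import *
R=tool(YAW+np.pi/2,.1)
plan(w([-130,0,140]),R);plan(w([-130,0,82]),R)
E
```

```text
time_s: 14.27
eef_pos: [588.1, 49.7, 207.5]
ee_rot: [0.045, -0.145, 0.988, 0.008]
force: [-0.7, 0.3, -0.2]
grip_width: -0.003
t 14.27 pos [588.1  49.7 207.5] reader [-134.8    1.4  207.5] F [-0.7  0.3 -0.2] grip -0.3
 rot [ 0.002 -0.009 -0.001] rows>= 0.1  lin after rot [ 2.  -1.4 67.7]  lin before [ 1.4 -1.5 67.7] rows>= 1.6
t 14.27 pos [588.1  49.7 207.5] reader [-134.8    1.4  207.5] F [-0.7  0.3 -0.2] grip -0.3
 rot [ 0.002 -0.009 -0.001] rows>= 0.1  lin after rot [  7.7  -1.4 125.4]  lin before [  6.7  -1.7 125.4] rows>= 3.0
```

```bash
python3 -m creep '[{"grip":0,"linear":[2,-1,25],"rot":[0,-0.009,0]},{"grip":0,"linear":[2,0,30],"rot":[0,0,0]},{"grip":0,"linear":[2,0,30],"rot":[0,0,0]},{"grip":0,"linear":[1,0,25],"rot":[0,0,0]},{"grip":0,"linear":[0,0,15],"rot":[0,0,0]},{"grip":0,"linear":[0,0,0],"rot":[0,0,0]},{"grip":0,"linear":[0,0,0],"rot":[0,0,0]}]'
python3 - <<'E'
from h import *
R=tool(YAW+np.pi/2,.1)
plan(w([-109,0,82]),R);plan(w([-61,0,118]),R)
p,d=imaging.capture("scene");p=p[120:270,300:460];cv2.imwrite(f"pics/s9z.png",cv2.resize(np.clip(p[:,:,::-1]*1.8,0,255).astype(np.uint8),None,fx=4,fy=4,interpolation=cv2.INTER_CUBIC))
E
```

```text
time_s: 14.85
eef_pos: [592.8, 50.0, 83.7]
ee_rot: [0.049, -0.144, 0.988, 0.008]
force: [0.4, -0.3, 1.2]
grip_width: -0.003
t 14.85 pos [592.8  50.   83.7] reader [-130.3    0.3   83.7] F [ 0.4 -0.3  1.2] grip -0.3
 rot [ 0.002  0.    -0.002] rows>= 0.0  lin after rot [-21.   -0.3   3.8]  lin before [-21.   -0.3   3.8] rows>= 0.5
t 14.85 pos [592.8  50.   83.7] reader [-130.3    0.3   83.7] F [ 0.4 -0.3  1.2] grip -0.3
 rot [ 0.002  0.    -0.002] rows>= 0.0  lin after rot [-72.4  -0.3 -27.3]  lin before [-72.4  -0.1 -27.2] rows>= 1.9
```

View pics/s9z.png

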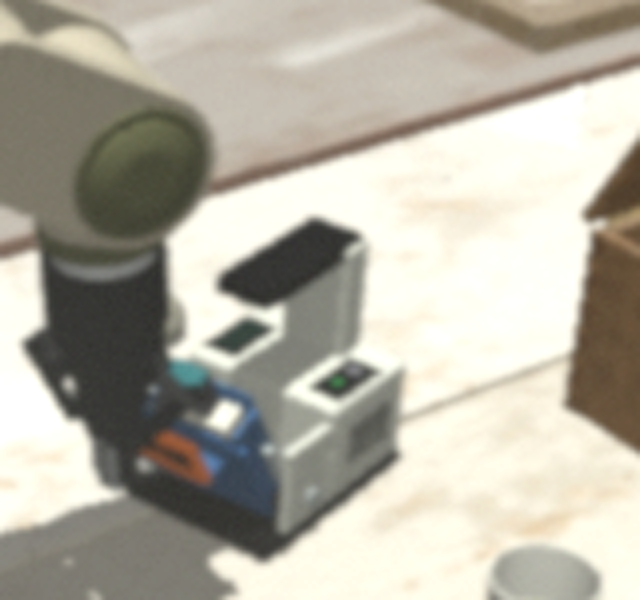

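The fingers are in front of the lip (scene crop 110,470). Push back along the arc.

```bash
python3 -m creep '[{"grip":0,"linear":[-11,0,2],"rot":[0,0,0]},{"grip":0,"linear":[-10,0,2],"rot":[0,0,0]},{"grip":0,"linear":[-3.4,0,-3.2],"rot":[0,0,0]},{"grip":0,"linear":[-3.3,0,-3.2],"rot":[0,0,0]},{"grip":0,"linear":[-3.3,0,-3.1],"rot":[0,0,0]},{"grip":0,"linear":[0,0,0],"rot":[0,0,0]}]'
python3 -m creep '[{"grip":0,"linear":[-4,0,-3],"rot":[0,0,0]},{"grip":0,"linear":[-4,0,-3],"rot":[0,0,0]},{"grip":0,"linear":[-4,0,-3],"rot":[0,0,0]}]'
python3 -m creep '[{"grip":0,"linear":[-4.2,0,-2.6],"rot":[0,0,0]},{"grip":0,"linear":[-4.1,0,-2.6],"rot":[0,0,0]},{"grip":0,"linear":[-4.1,0,-2.6],"rot":[0,0,0]},{"grip":0,"linear":[0,0,0],"rot":[0,0,0]}]'
python3 - <<'E'
from h import *
R=tool(YAW+np.pi/2,.1)
plan(w([-64,0,118]),R)
E
```

```text
time_s: 15.4
eef_pos: [622.6, 58.6, 93.9]
ee_rot: [0.05, -0.144, 0.988, 0.008]
force: [-2.2, 0.7, 1.1]
grip_width: -0.0
time_s: 15.65
eef_pos: [630.2, 61.3, 102.3]
ee_rot: [0.045, -0.144, 0.988, 0.008]
force: [-19.3, -6.2, 0.5]
grip_width: 0.001
time_s: 15.98
eef_pos: [644.5, 65.1, 112.6]
ee_rot: [0.05, -0.144, 0.988, 0.008]
force: [0.1, -0.5, -0.2]
grip_width: 0.0
t 15.98 pos [644.5  65.1 112.6] reader [-7.640e+01 -1.000e-01  1.126e+02] F [ 0.1 -0.5 -0.2] grip 0.0
 rot [ 0.     0.002 -0.002] rows>= 0.0  lin after rot [-12.8   0.1  -4.1]  lin before [-12.8   0.1  -4.1] rows>= 0.3
```

```bash
python3 -m creep '[{"grip":0,"linear":[-4,0,-2],"rot":[0,0,0]},{"grip":0,"linear":[-4,0,-1],"rot":[0,0,0]},{"grip":0,"linear":[0,0,0],"rot":[0,0,0]}]'
python3 -m creep '[{"grip":0,"linear":[-3,0,-1],"rot":[0,0,0]},{"grip":0,"linear":[0,0,0],"rot":[0,0,0]}]'
python3 -m creep '[{"grip":0,"linear":[-2,0,0],"rot":[0,0,0]},{"grip":0,"linear":[0,0,0],"rot":[0,0,0]}]'
python3 - <<'E'
from h import *
R=tool(YAW+np.pi/2,.1)
plan(w([-64,0,118]),R)
E
```

```text
time_s: 16.23
eef_pos: [651.9, 67.4, 115.8]
ee_rot: [0.05, -0.144, 0.988, 0.008]
force: [-0.1, 0.1, -0.1]
grip_width: -0.002
time_s: 16.4
eef_pos: [654.3, 68.1, 116.8]
ee_rot: [0.049, -0.144, 0.988, 0.008]
force: [-0.6, 0.5, -0.3]
grip_width: 0.001
time_s: 16.57
eef_pos: [655.9, 68.7, 116.9]
ee_rot: [0.049, -0.144, 0.988, 0.008]
force: [0.5, -0.3, 0.2]
grip_width: 0.002
t 16.57 pos [655.9  68.7 116.9] reader [-6.440e+01  1.000e-01  1.169e+02] F [ 0.5 -0.3  0.2] grip 0.2
 rot [ 0.001 -0.    -0.002] rows>= 0.0  lin after rot [-0.5 -0.1 -1.1]  lin before [-0.5 -0.1 -1.1] rows>= 0.0
```

```bash
python3 - <<'E'
from h import *
p,d=imaging.capture("scene");p=p[120:270,300:460];cv2.imwrite(f"pics/s10z.png",cv2.resize(np.clip(p[:,:,::-1]*1.8,0,255).astype(np.uint8),None,fx=4,fy=4,interpolation=cv2.INTER_CUBIC))
E
```

```text
(no output)
```

View pics/s10z.png

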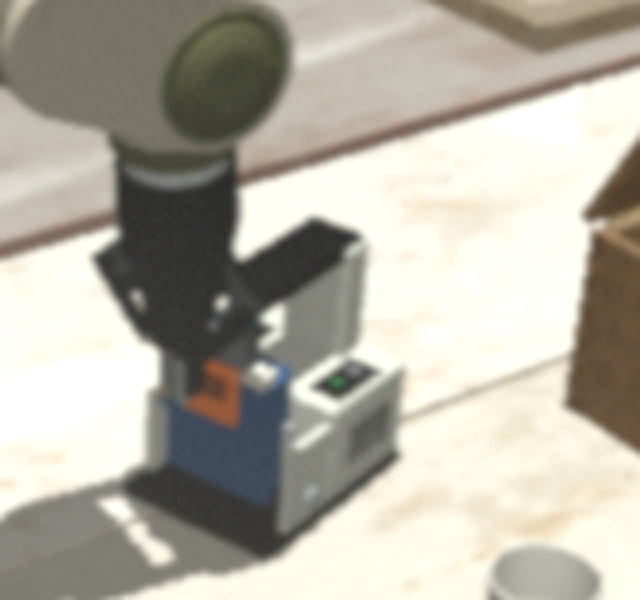

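The bin is upright, with the lip at scene crop (215,395), and the fingers are just short of it. Press on to confirm it holds at the end stop.

```bash
python3 -m creep '[{"grip":0,"linear":[-2,0,0],"rot":[0,0,0]},{"grip":0,"linear":[0,0,0],"rot":[0,0,0]}]'
python3 -m creep '[{"grip":0,"linear":[-2,0,0],"rot":[0,0,0]},{"grip":0,"linear":[0,0,0],"rot":[0,0,0]}]'
python3 -m creep '[{"grip":0,"linear":[-1.5,0,0],"rot":[0,0,0]},{"grip":0,"linear":[0,0,0],"rot":[0,0,0]}]'
```

```text
time_s: 16.78
eef_pos: [657.8, 69.3, 117.1]
ee_rot: [0.049, -0.144, 0.988, 0.008]
force: [0.3, -0.8, -0.2]
grip_width: 0.002
time_s: 16.95
eef_pos: [658.5, 69.4, 117.1]
ee_rot: [0.047, -0.144, 0.988, 0.008]
force: [-7.8, -3.6, 2.9]
grip_width: -0.002
time_s: 17.12
eef_pos: [658.7, 69.5, 117.1]
ee_rot: [0.045, -0.144, 0.988, 0.008]
force: [-15.8, -5.3, 7.5]
grip_width: 0.0
```

Firm stop at 17 N with no movement. Now I back off and check.

```bash
python3 -m creep '[{"grip":0,"linear":[10,0,0],"rot":[0,0,0]},{"grip":0,"linear":[30,0,0],"rot":[0,0,0]},{"grip":0,"linear":[30,0,-10],"rot":[0,0,0]},{"grip":0,"linear":[20,0,-35],"rot":[0,0,0]},{"grip":0,"linear":[20,0,-35],"rot":[0,0,0]},{"grip":0,"linear":[20,0,-35],"rot":[0,0,0]},{"grip":0,"linear":[20,-30,-20],"rot":[0,0,0]},{"grip":0,"linear":[20,-35,0],"rot":[0,0,0]},{"grip":0,"linear":[20,-35,0],"rot":[0,0,0]},{"grip":0,"linear":[0,0,0],"rot":[0,0,0]},{"grip":0,"linear":[0,0,0],"rot":[0,0,0]}]'
python3 - <<'E'
from h import *
print(sensors.sense()["eef_pos"].round(1))
for n,(x0,y0) in dict(scene=(240,150),top=(180,110)).items():
    p,d=imaging.capture(n);P=cloud(n,d);z0=np.load(f"pics/{n}0.npz");P0=cloud(n,z0["d"])
    hsv=cv2.cvtColor(p,cv2.COLOR_RGB2HSV);H,S,V=[hsv[...,i].astype(int) for i in range(3)]
    r=RZ.inv().apply((P-O).reshape(-1,3)).reshape(P.shape)
    for nm,m in dict(lip=(H<15)&(S>130)&(abs(r[...,1])<35)&(r[...,0]>-110)&(r[...,0]<-20)&(r[...,2]>130)&(r[...,2]<145),
       cap=(H>80)&(H<105)&(S>70)&(abs(r[...,1])<25)&(r[...,0]>-60)&(r[...,0]<20)&(r[...,2]>130)).items():
        q=r[m];print(n,nm,len(q), np.percentile(q,[3,50,97],axis=0).round(1).tolist() if len(q) else "")
    for nm,c in dict(gj=(400,-75,70,92),oj=(506,318,70,92),bk=(745,-178,80,100)).items():
        o=[]
        for A in(P0,P):
            m=(np.hypot(A[...,0]-c[0],A[...,1]-c[1])<55)&(A[...,2]>c[2])&(A[...,2]<c[3]);q=A[m];o.append((len(q),q.mean(0).round(1)) if len(q) else 0)
        print(n,nm,o)
    p=p[y0:y0+220,x0:x0+270];cv2.imwrite(f"pics/{n}11z.png",cv2.resize(np.clip(p[:,:,::-1]*1.7,0,255).astype(np.uint8),None,fx=2.6,fy=2.6,interpolation=cv2.INTER_CUBIC))
E
```

```text
time_s: 18.03
eef_pos: [495.3, -85.2, 232.9]
ee_rot: [0.049, -0.143, 0.989, 0.008]
force: [-0.2, -0.2, -0.1]
grip_width: 0.001
[495.3 -85.2 232.9]
scene lip 55 [[-55.7, -27.0, 130.9], [-51.2, -8.1, 135.4], [-44.4, 13.4, 138.9]]
scene cap 27 [[-19.2, -11.6, 147.6], [-13.9, -1.0, 151.1], [-7.0, 8.7, 154.0]]
scene gj [(530, array([394. , -80.1,  80.8])), (526, array([394.1, -79.9,  80.8]))]
scene oj [(280, array([500.3, 311.1,  80.3])), (280, array([500.5, 311. ,  80.6]))]
scene bk [(272, array([ 742.2, -174.8,   87.4])), (275, array([ 742.5, -174.6,   87.3]))]
top lip 93 [[-51.1, -27.3, 131.9], [-47.6, -0.3, 138.0], [-43.1, 27.4, 142.6]]
top cap 78 [[-15.8, -11.0, 143.0], [-8.7, 0.7, 154.2], [-3.1, 15.8, 172.2]]
top gj [(507, array([399.6, -74.2,  83.4])), (387, array([405. , -77.6,  83.6]))]
top oj [(492, array([506.3, 316.5,  83.3])), (497, array([506.3, 316.6,  83.1]))]
top bk [(150, array([ 749.7, -181.9,   90.8])), (145, array([ 749.9, -180.9,   91. ]))]
```

View pics/scene11z.png

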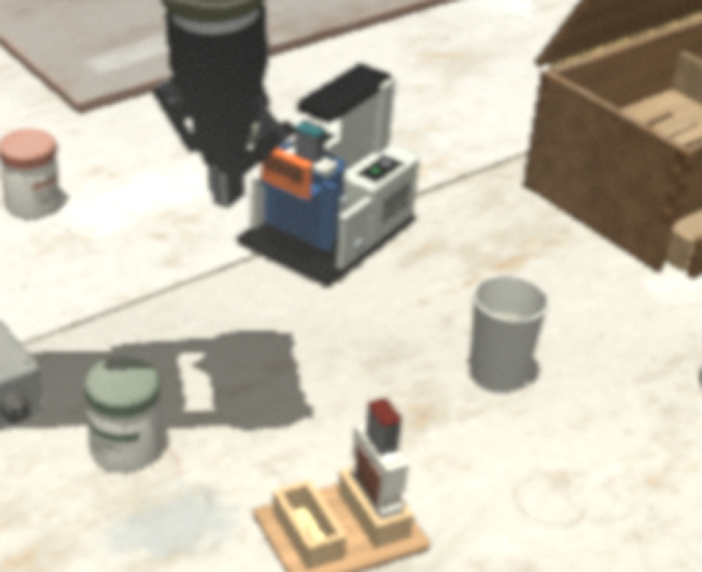

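View pics/top11z.png

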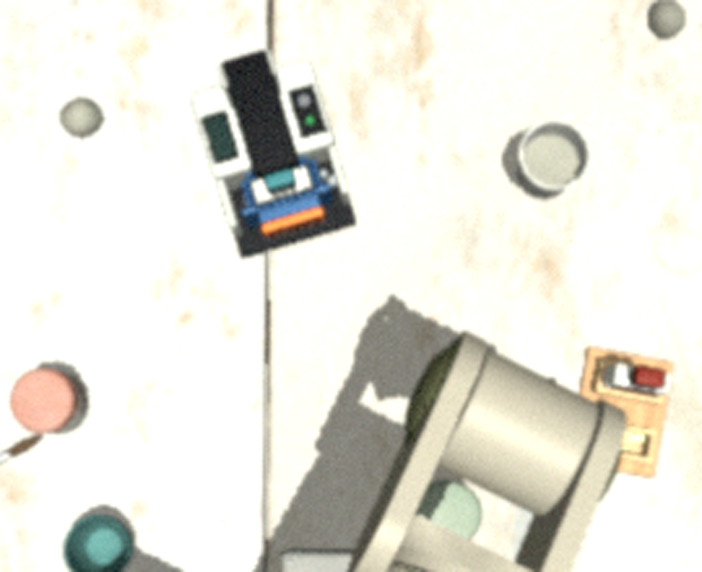

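The bin is shut: the lip is back at its starting position, and the carrier's cap top is at z 152, fully down under the reading arm. The rust carrier is still in the rack. The jars and beaker match their starting positions in the scene view. In the top view the green jar reads 5 mm off because the arm partly hides it. Handing in.

```bash
python3 -c "
from rig import ctrl
print(ctrl.finish_job())"
```

```text
the job is handed in; nothing more can be done
None
```

I tipped the bin out by its lip, pushed the teal carrier in until it clicked and reached the floor, let go, and pushed the bin back shut. I handed in at about 18 s of the 58 s allowed.

**Bin opening:** the lip top measured close to its predicted fully-out position.

**Carrier seating:** the ball's sideways force disappeared and about 12 N of floor reaction took its place. After release, the carrier top read 114–115 mm along the channel (median), against 116 expected.

**Bin closing:** the bin stopped moving under a final 17 N push. After I backed off, the lip measured at its starting place within 1 mm in the top view. The cap top read about 151–154 mm, against 152 for fully down.

**Rest of the scene:** the rust carrier is still in the rack. The jars and beaker are unmoved to within 0.5 mm in the scene view.

**Disagreements:**
- The two cameras differed by about 3 mm throughout, so I used their average.
- In the last top view the green jar read about 5 mm off because the arm partly hid it. The scene view showed it unmoved.

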